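# Press the pin home with the bench locking pliers and release them

## Task

Press the pin home into the hub: gently squeeze the moving handle of the bench locking pliers towards the fixed handle until it snaps over centre and locks, then take your hand off it for a second to see that it stays locked by itself. Then pull the release lever by its upright post, away from the fixed handle, until the handles spring open, and leave the pliers open, without forcing anything or disturbing the things around.

Things in the scene. Friction and masses are not known exactly. Their poses are not given: they have to be found in the camera images.
- pliers: Steel locking pliers lying flat on a black stand bolted down (base plate 270 x 130 x 10 mm). Origin: underside of the plate, on the middle line. x runs from the handle tails (-x) to the jaws (+x), y across (moving handle on the +y side, fixed handle on -y), z up. Handles at mid-height 75 mm; their pivot, a vertical axle, at x = 60 mm, y = 0. Jaws with hub (26 mm, aluminium) and pin at x = 107 mm.
- handle_push (a point): Point on the outer (+y) face of the moving handle, 130 mm from its pivot, at mid-height (75 mm above the table): the place to push. The handle is a flat steel bar 10 mm thick, 20 mm high, with its tail 175 mm from the pivot. Seen from above it stands 0.245 rad minus handle open from the fixed handle, and turns about the pivot.
- fixed_handle (a point): Point on the outer (-y) face of the fixed handle, 130 mm from the pivot, at mid-height (75 mm): a steel bar like the moving one along x of pliers, tail 175 mm from the pivot. At 100 mm from the pivot the handles measure 70 mm over both outer faces when open, 36 to 54 mm when locked. A brass screw sticks out of it 80 mm from the pivot.
- lever_post (a point): Round upright post of the release lever, 14 mm diameter, from 65 to 101 mm above the table; this point is on its axis, 81 mm up. It stands past the tails of both handles; the lever is hinged in the moving handle, 60 mm nearer the pivot. Pull it to +y of pliers, e.g. with shut fingers put down on its -y side, where all is free. When the handle springs open the post runs on 25-60 mm.
- handle (a joint): Angle of the moving handle, rad: 0 fully open (sprung), growing as squeezed. Resistance at the push point rises to 10 to 20 N, falls away, and near the end the handle snaps over centre on its own against a stop. Its locked angle depends on the adjusting screw and is not known beforehand: 0.16 to 0.35; beyond it is rigid. Handles and lever are overloaded above 28 N of hand force.
- release_lever (a joint): Angle of the release lever against the moving handle, rad: 0 at rest (sprung), growing as the post is pulled outwards, at most 0.75. After some free travel its toe bears on the fixed handle and levers the moving handle off; the pliers spring open at about 0.2 to 0.5. Takes about 2 to 10 N at the post.
- pin (a joint): How far the steel pin (10 mm diameter) is pressed into the hub, m: starts between 0 and 0.002, fully home at 0.006; stays where it was pressed.
- jar: Bystander: clear jar with white lid, 48 mm diameter, 75 mm high, beyond the jaws. Origin centre of its underside.
- driver: Bystander: screwdriver with black handle, 170 mm long, lying on the fixed-handle side. Origin centre of its underside.
- tray: Bystander: small blue open tray 90 x 70 x 30 mm on the moving-handle side, near the jaw end. Origin centre of its underside.
- spare_hub: Bystander: spare turned aluminium hub, 36 mm diameter, 24 mm high, on the fixed-handle side. Origin centre of its underside.

How it is judged:
On the way, in this order (a step that is already met when the one before it is completed fails the run):
1. the pin is pressed home and the handle stays locked over centre with the robot's hand off the pliers (value of joint pin above 0.005 m and value of joint handle above 0.13 rad and contact force between pliers and the fingers below 0.5 N and contact force between pliers and the arm below 0.5 N), for 0.5 s.
2. the release lever is pulled while the handle is still locked (value of joint each of release_lever, handle above 0.12 rad).
At the end, for the whole second after the job is handed in: The pin is home in the hub (within 1 mm), the pliers' handle has sprung fully open (within 0.03 rad) and the release lever is back at rest (within 0.08 rad) (value of joint pin above 0.005 m and value of joint handle below 0.03 rad and value of joint release_lever below 0.08 rad); the robot touches nothing.
It fails at once if the pliers are forced: the hand presses on them with more than 28 N (contact force between pliers and the fingers above 28 N or contact force between pliers and the arm above 28 N).
It fails at once if a bystander is moved more than 25 mm (distance of any of jar, driver, tray, spare_hub from where it was at the start of the episode above 0.025 m).
It also fails if it takes over 64 s, if anything falls off the work surface, if the arm or the gripper's body presses on something with over 40 N, if the wrist force passes 120 N, or if a joint passes its speed limit or range.

## Robot

A 6-joint arm with a two-finger parallel gripper is mounted at the origin on the work surface. World frame = base frame: x ahead of the robot, y to its left, z up, the work surface at z = 0. Lengths are in m, angles in rad, forces in N, time in s.
With the tool pointing down it reaches from about 0.25 to 0.8 m from the base axis. Payload 8.5 kg.
Tool frame: the origin (TCP) lies on the centre line of the jaws, within the pads' length; the fingertips stand 19 mm ahead of it and the grasp point (between the pads) is the TCP; y points along the fingers, z is the direction in which the jaws open and shut, and the axes are right-handed (so a half turn about y gives the same grasp; the last joint's range is limited). The gripper opens to 85 mm and grips with 20 to 120 N. Pads are 22 mm wide; open, the fingers measure 114 mm over their backs; the gripper's body (76 mm by 85 mm) begins 54 mm behind the grasp point. The pads swing forward as they close: fully open they stand 13 mm farther back than shut.
Start: joints at [1.334, 0.238, -0.013, 1.319, 0, 1.571], TCP at [0.123, 0.51, 0.25] pointing down, gripper open.
Joint ranges: [-2.66, 2.66], [-1.03, 1.9], [-1.14, 1.46], [-1.82, 2.27], [-1.45, 1.34], [-3.14, 3.14]. Speed limits (rad/s): [2.22, 2.22, 2.79, 3.14, 3.14, 3.14].

## Interface

Orientations are given as a rotation vector (axis times angle).
In Python, from plant import manip gives the robot as it stands.
- The arm moves only by the tool jog_arm, never from a script. Its argument "increments" is one flat list of numbers, 5 for each row, row after row: the closure in counts, from 0 (fully open) to 255 (shut), then the shift along the tool's x, y, z in mm, then the turn about the tool's y in rad. A call has 1 to 12 rows; each row shifts and turns the commanded pose from where the row before left it, along the tool's axes as they then stand; what a row does not reach is not made up. A row lasts 1/10 s, in which the tool goes at most 50 mm and 8.59 degrees, less where a joint would pass 70% of its speed; a pose out of reach is approached as far as the arm can. A call with a gripper value outside its range is refused whole. The fingers move at their own pace and stop on an object; the grip force is fixed at half the most. Time passes only in rows, so rows that do not move let the fingers close. It gives the time, the measured TCP pose, the force and the opening at its end, in the units of the state.
- manip.state(): the state, without advancing time (a new reading comes with each control period).
- manip.get_image(name): name is "scene" or "top" or "wrist"; returns a dict with "frame" (480x640x3 uint8, blue, green, red), "z_map" (480x640 float32, m along the optical axis (not along the pixel's ray), 0 where there is no reading), "fx", "fy", "cx", "cy" (pixels), "distortion" ([k1, k2, p1, p2, k3] as OpenCV has them; the pictures are not rectified), "world_from_camera" (4x4, takes a point from camera to world coordinates); the wrist camera has in their place "T_tool_cam" (4x4, takes a point from camera to tool coordinates, whose origin is the TCP and whose axes are the tool frame's). Camera axes: x right, y down, z forward; pixel columns grow to the right and rows downward; lengths in m; the calibration is good to about 2 mm. A picture is of the moment at which its call begins: read the wrist's pose just before it.
- manip.sign_off(): hands the job in, once; it reports no verdict.
The state is a dict: "clock": time; "qpos": joint angles; "joint_vel": joint speeds; "tau": joint torques, N m; "position": TCP position; "orientation": TCP orientation; "wrist_force": force on the tool from outside, world axes, zero at the start; "ft_torque": the same for the moment, N m; "width": finger opening in m.
Only numpy, scipy, OpenCV 4.12 (cv2) and the standard library are available. Lean on these libraries where they do the work, as an engineer would, in place of code of your own. Each camera call takes 0.05 s, during which the arm holds its last target.

## Working session

There is one attempt and no reset: what is moved stays moved. The work goes in short steps, Python scripts to look and compute and a tool call to move; the robot and the scene stay as the last step left them, time stands still between calls to the robot, and variables do not carry over. Pictures are saved under pics/ and viewed, and the job is handed in when it is done.

Besides the shell and the picture viewer there is one more tool, called after "Request:" as name(argument=value, ...), one argument or row to a line, values as JSON. jog_arm: Moves the arm, as the interface text tells. Its arguments: {"type":"object","properties":{"increments":{"type":"array"}},"required":["increments"]}

```bash
ls; mkdir -p pics
cat > h.py <<'E'
import numpy as np,cv2
from plant import manip
def grab(n,tag):
    s=manip.state(); d=manip.get_image(n); cv2.imwrite(f'pics/{tag}.png',d['frame']); np.savez(f'pics/{tag}.npz',pos=s['position'],ori=s['orientation'],**{k:np.array(v) for k,v in d.items()}); return s,d
E
python3 - <<'E'
from h import *
s,d=grab('top','top0'); print(s)
print(d['world_from_camera'],d['fx'],d['cx'],d['cy'],d['distortion'])
s,d=grab('scene','scene0'); print(d['world_from_camera'])
E
```

```text
pics
{'clock': 0.0, 'qpos': array([ 1.33399587e+00,  2.38774446e-01, -1.42478373e-02,  1.31921490e+00,
        6.31451150e-06,  1.57080706e+00]), 'joint_vel': array([ 0.00065721,  0.00177358, -0.00074976,  0.00064251,  0.00138057,
        0.00084468]), 'tau': array([-2.25173717e-03, -5.38774145e+01,  3.46440625e+01,  1.81734539e-02,
       -1.23673003e-04, -5.13062318e-06]), 'position': array([0.12306788, 0.50996838, 0.24968344]), 'orientation': array([-1.56422048,  0.18608789, -0.18581012]), 'wrist_force': array([-0.85749323, -0.5620175 ,  0.14613836]), 'ft_torque': array([-0.0303716 , -0.00063554, -0.03895509]), 'width': 0.08509237186289298}
[[-0.01613107 -0.99471994  0.10135103  0.52484355]
 [-0.99948213  0.01886448  0.02606934  0.08457107]
 [-0.02784363 -0.10087802 -0.9945091   0.96073323]
 [ 0.          0.          0.          1.        ]] 514.7256651407222 326.8121474544813 242.50526700012435 [-0.10982882  0.          0.          0.          0.        ]
[[ 0.17000359  0.72880273 -0.66328377  1.06682891]
 [ 0.9854284  -0.12944673  0.11033774  0.01812866]
 [-0.00544547 -0.67237647 -0.74018932  0.56348366]
 [ 0.          0.          0.          1.        ]]
```

View pics/top0.png

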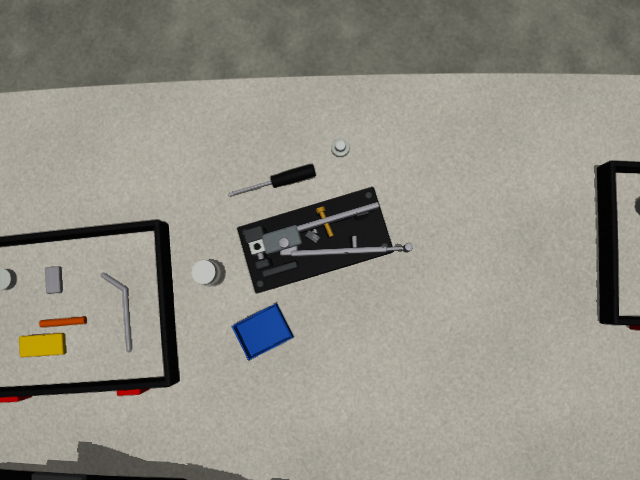

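View pics/scene0.png

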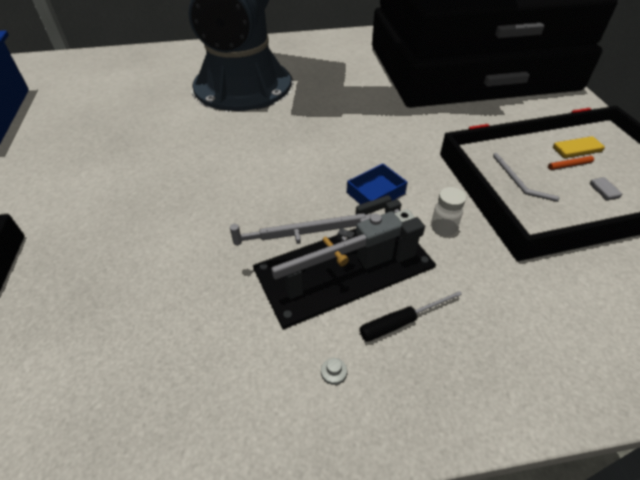

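The top view shows the black plate around (315,240), the fixed handle from (300,228) to (380,206), the moving handle from (285,250) to (400,249) and the post at (408,247). The tray is at (263,331), the jar at (205,272), and the driver and spare hub are on the far side. Next I measure these.

```bash
cat >> h.py <<'E'
def load(tag): return dict(np.load(f'pics/{tag}.npz'))
def cast(d,uv,z,T=None):
    K=np.array([[d['fx'],0,d['cx']],[0,d['fy'],d['cy']],[0,0,1]],float)
    T=d['world_from_camera'] if T is None else T
    p=cv2.undistortPoints(np.array(uv,float).reshape(-1,1,2),K,d['distortion'].astype(float)).reshape(-1,2)
    r=np.c_[p,np.ones(len(p))]@T[:3,:3].T; o=T[:3,3]
    return o+r*((z-o[2])/r[:,2])[:,None]
E
python3 - <<'E'
from h import *
d=load('top0');f=d['frame']
m=(f.max(2)<45).astype(np.uint8); m[:180]=0;m[300:]=0;m[:,:232]=0;m[:,400:]=0
m=cv2.morphologyEx(m,cv2.MORPH_CLOSE,np.ones((25,25)))
c=max(cv2.findContours(m,0,2)[0],key=cv2.contourArea)
r=cv2.minAreaRect(c);b=cv2.boxPoints(r);print(r,b)
print(cast(d,b,0.01))
c4=cv2.approxPolyDP(c,8,True)[:,0];print(c4,cast(d,c4,0.01))
print('post',cast(d,[[408,247]],.101),'z',d['z_map'][247,408])
o=f[180:310,220:430];cv2.imwrite('pics/crop.png',cv2.resize(o,None,fx=3.8,fy=3.8,interpolation=cv2.INTER_CUBIC))
E
```

```text
((310.0391845703125, 222.86648559570312), (104.03468322753906, 143.82960510253906), 73.88658142089844) [[226.51274 192.8519 ]
 [364.69186 152.93347]
 [393.5656  252.88107]
 [255.3865  292.7995 ]]
[[ 0.71995997  0.29818513  0.01      ]
 [ 0.79089531  0.03497052  0.01      ]
 [ 0.60009636 -0.01373437  0.01      ]
 [ 0.53063177  0.24331216  0.01      ]]
[[237 228]
 [256 292]
 [393 251]
 [372 187]
 [302 201]
 [301 180]
 [271 180]
 [288 188]
 [288 212]] [[ 0.65231473  0.27778089  0.01      ]
 [ 0.53209347  0.24215886  0.01      ]
 [ 0.60360771 -0.01278733  0.01      ]
 [ 0.72483919  0.02295876  0.01      ]
 [ 0.70091064  0.15481092  0.01      ]
 [ 0.7411784   0.15629132  0.01      ]
 [ 0.74257822  0.21318554  0.01      ]
 [ 0.72637753  0.18100296  0.01      ]
 [ 0.68057794  0.18132991  0.01      ]]
post [[ 0.60231222 -0.02880768  0.101     ]] z 0.8585267
```

View pics/crop.png

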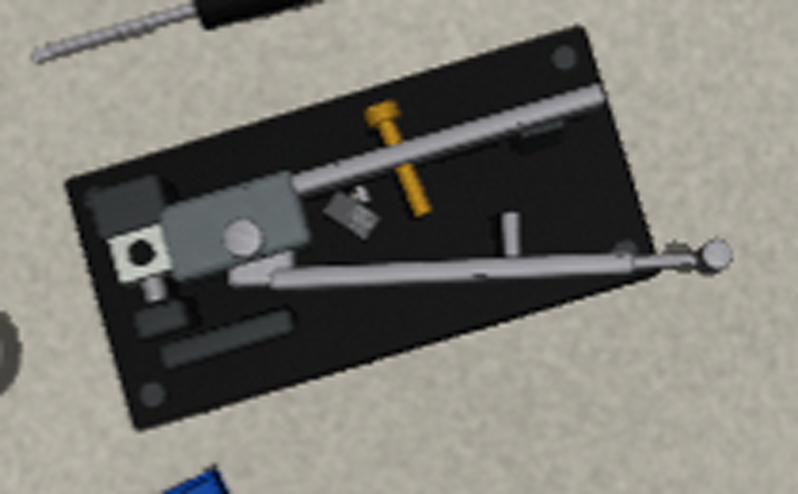

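```bash
cat >> h.py <<'E'
from scipy.spatial.transform import Rotation as Ro
c4=np.array([[.65231,.27778],[.53209,.24216],[.60361,-.01279],[.72484,.02296]])
ex=(c4[0]+c4[1]-c4[2]-c4[3]);ex/=np.linalg.norm(ex);ey=np.array([-ex[1],ex[0]]);cen=c4.mean(0)
def toP(w): w=np.atleast_2d(w)[:,:2]-cen; return np.c_[w@ex,w@ey]
def toW(p): p=np.atleast_2d(p); return cen+p[:,:1]*ex+p[:,1:2]*ey
E
python3 - <<'E'
from h import *
d=load('top0')
print('cen',cen,ex,ey,'yaw',np.arctan2(ex[1],ex[0]))
R=Ro.from_rotvec(d['ori']).as_matrix();print(R.round(3))
cr=lambda a:[[220+u/3.8,180+v/3.8] for u,v in a]
print('pivot',toP(cast(d,cr([(243,238)]),.095)))
print('fixed outer/inner tail top',toP(cast(d,cr([(600,84),(605,103),(300,177),(300,193)]),.085)))
print('moving outer far/near, inner far/near',toP(cast(d,cr([(632,273),(290,289),(632,254),(275,265)]),.085)))
print('post',toP(cast(d,cr([(714,255)]),.101)),cast(d,cr([(714,255)]),.101))
# depth-based cross check
T=d['world_from_camera']
for n,(u,v) in dict(pivot=(284,243),handle=(350,250),fixed=(345,216),post=(408,247),plate=(320,275)).items():
    Z=float(d['z_map'][v,u]);  
    a=cast(d,[[u,v]],0.0)[0]; o=T[:3,3]; r=(a-o); r/= (T[:3,:3].T@r)[2]; w=o+r*Z; print(n,w.round(4),toP(w).round(4))
print('start tcp P',toP(d['pos']))
E
```

```text
cen [0.6282125 0.1325275] [-0.27193002  0.96231703] [-0.96231703 -0.27193002] yaw 1.84619439170896
[[ 0.972 -0.     0.235]
 [-0.235 -0.001  0.972]
 [-0.    -1.    -0.001]]
pivot [[0.04948503 0.0005415 ]]
fixed outer/inner tail top [[-0.12457389 -0.02107298]
 [-0.12413432 -0.01208472]
 [ 0.01774062 -0.01988192]
 [ 0.01979692 -0.01288251]]
moving outer far/near, inner far/near [[-0.11272924  0.06515191]
 [ 0.03639359  0.02755449]
 [-0.11528226  0.05698121]
 [ 0.03982602  0.01519149]]
post [[-0.14798998  0.06891372]] [[ 0.60213857 -0.02862549  0.101     ]]
pivot [0.6136 0.1799 0.0951] [[0.0496 0.0012]]
handle [0.6004 0.0682 0.086 ] [[-0.0544  0.0443]]
fixed [0.6594 0.0755 0.0841] [[-0.0634 -0.0145]]
post [ 0.6022 -0.0286  0.1024] [[-0.148   0.0689]]
plate [ 0.5621  0.1236 -0.0028] [[0.0093 0.066 ]]
start tcp P [[0.50058178 0.38347176]]
```

```bash
cat >> h.py <<'E'
cen=cen-.0105*ex
def rel(target,s=None):
    s=s or manip.state();R=Ro.from_rotvec(s['orientation']).as_matrix()
    return (R.T@(np.array(target)-s['position'])*1000).round(1)
def rep():
    s=manip.state();R=Ro.from_rotvec(s['orientation']).as_matrix()
    print('t',round(s['clock'],2),'pos',s['position'].round(4),'P',(toP(s['position'])*1000).round(1),'F',s['wrist_force'].round(2),'w',round(s['width'],4),'yawz',np.arctan2(R[1,2],R[0,2]).round(3),'ydn',R[:,1].round(3));return s
E
echo ok
```

```text
ok
```

Request:
jog_arm(
  increments=[255,0,0,0,-0.1,255,0,0,0,-0.1,255,0,0,0,-0.1,255,0,0,0,-0.09,255,0,0,0,0,255,0,0,0,0],
)

```text
clock: 0.7
position: [0.1231, 0.5102, 0.2501]
orientation: [-1.568, -0.118, 0.118]
wrist_force: [0.3, -0.1, -1.3]
width: 0.0001
```

Run:
```python
from h import *
rep(); w=toW([[-.0597,.0812]])[0]; print(w); print(rel([*w,.25]),rel([*w,.076]))
```

```text
t 0.7 pos [0.1231 0.5102 0.2501] P [[511.3 383.3]] F [ 0.29 -0.14 -1.31] w 0.0001 yawz 1.721 ydn [-0.    -0.001 -1.   ]
[0.56916184 0.04289213]
[ 3.709e+02  3.000e-01 -5.289e+02] [ 370.9  174.3 -528.9]
```

Request:
jog_arm(
  increments=[255,23,0,-33,0,255,23,0,-33,0,255,23,0,-33,0,255,23,0,-33,0,255,23,0,-33,0,255,23,0,-33,0,255,23,0,-33,0,255,23,0,-33,0,255,23,0,-33,0,255,23,0,-33,0,255,23,0,-33,0,255,23,0,-33,0],
)

```text
clock: 1.9
position: [0.4573, 0.1596, 0.2504]
orientation: [-1.568, -0.118, 0.118]
wrist_force: [0.6, -0.2, -0.2]
width: -0.0002
```

Request:
jog_arm(
  increments=[255,23,0,-33,0,255,23,0,-33,0,255,10,0,-33,0,255,0,0,-20,0,255,0,0,0,0,255,0,0,0,0],
)

```text
clock: 2.5
position: [0.5297, 0.0519, 0.2501]
orientation: [-1.567, -0.118, 0.119]
wrist_force: [0.6, -0.2, 0.5]
width: 0.0002
```

Run:
```python
from h import *
rep(); w=toW([[-.0597,.0812]])[0]; print(rel([*w,.25]),rel([*w,.076]))
s,d=grab('wrist','w0'); print(d['T_tool_cam'])
```

```text
t 2.5 pos [0.5297 0.0519 0.2501] P [[-40.3 116.7]] F [ 0.59 -0.24  0.48] w 0.0002 yawz 1.721 ydn [-0.001  0.    -1.   ]
[ 37.7   0.1 -14.8] [ 37.7 174.1 -14.9]
[[-2.42552268e-04  9.46391514e-01  3.23021739e-01 -8.35642858e-02]
 [-3.68534136e-04 -3.23021811e-01  9.46391449e-01 -1.24317712e-01]
 [ 9.99999903e-01  1.10504855e-04  4.27127252e-04  2.55183345e-04]
 [ 0.00000000e+00  0.00000000e+00  0.00000000e+00  1.00000000e+00]]
```

View pics/w0.png

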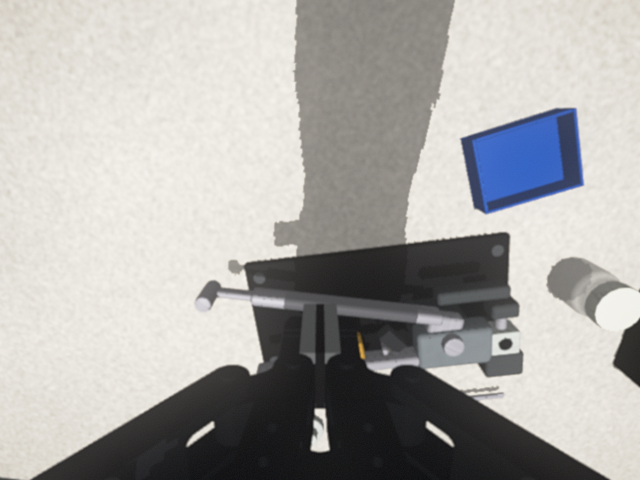

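Run:
```python
from h import *
d=load('w0');W=np.eye(4);W[:3,:3]=Ro.from_rotvec(d['ori']).as_matrix();W[:3,3]=d['pos'];T=W@d['T_tool_cam']
print('post',toP(cast(d,[[210,287]],.101,T))*1000)
print('handle top near edge',toP(cast(d,[[255,294],[415,310]],.085,T))*1000,'pivot',toP(cast(d,[[454,345]],.095,T))*1000)
```

```text
post [[-130.12204154   83.50068889]]
handle top near edge [[-100.27389092   65.83135307]
 [  30.82843841   34.34526407]] pivot [[59.96310173  2.74060321]]
```

Request:
jog_arm(
  increments=[255,0,30,-5,0,255,0,30,-5,0,255,5,30,-5,0,255,10,30,0,0,255,10,30,0,0,255,10,24,0,0,255,0,0,0,0,255,0,0,0,0],
)

```text
clock: 3.35
position: [0.5662, 0.0434, 0.0766]
orientation: [-1.567, -0.12, 0.122]
wrist_force: [0.7, 0.1, 0.3]
width: 0.0001
```

Run:
```python
from h import *
rep(); grab('scene','s1'); s,d=grab('top','t1')
```

```text
t 3.35 pos [0.5662 0.0434 0.0766] P [[-58.4  83.9]] F [0.73 0.06 0.25] w 0.0001 yawz 1.725 ydn [-0.001 -0.    -1.   ]
```

View pics/s1.png

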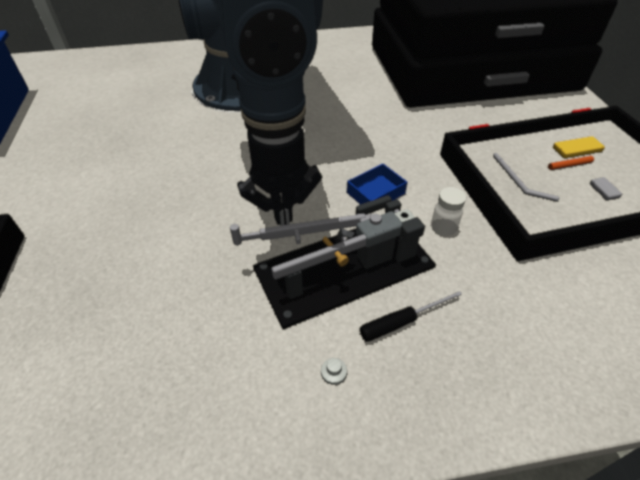

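The fingers stand on the robot side of the moving handle at about pixel (285,215). Now I approach until contact.

Request:
jog_arm(
  increments=[255,3,0,0,0,255,3,0,0,0,255,3,0,0,0,255,2,0,0,0],
)

```text
clock: 3.85
position: [0.5781, 0.0442, 0.0767]
orientation: [-1.568, -0.121, 0.12]
wrist_force: [0.6, 0.4, 0.1]
width: -0.0001
```

Request:
jog_arm(
  increments=[255,2,0,0,0,255,1,0,0,0],
)

```text
clock: 4.05
position: [0.5807, 0.0446, 0.0762]
orientation: [-1.568, -0.12, 0.12]
wrist_force: [-0.6, 0.4, 0.1]
width: 0.0001
```

Request:
jog_arm(
  increments=[255,2,0,0,0,255,1,0,0,0],
)

```text
clock: 4.25
position: [0.5837, 0.0451, 0.0763]
orientation: [-1.568, -0.12, 0.12]
wrist_force: [-0.3, 0.1, -0.6]
width: -0.0001
```

Request:
jog_arm(
  increments=[255,2,0,0,0,255,1,0,0,0],
)

```text
clock: 4.45
position: [0.5856, 0.0451, 0.0761]
orientation: [-1.568, -0.118, 0.122]
wrist_force: [-4.2, -3.7, 3.2]
width: -0.0003
```

Request:
jog_arm(
  increments=[255,1.5,0,0,0,255,1,0,0,0],
)

```text
clock: 4.65
position: [0.5876, 0.0452, 0.076]
orientation: [-1.569, -0.118, 0.122]
wrist_force: [-6.1, -4.2, 2.5]
width: 0.0
```

Request:
jog_arm(
  increments=[255,1.5,0,0,0,255,1,0,0,0],
)

```text
clock: 4.85
position: [0.5895, 0.0453, 0.0758]
orientation: [-1.569, -0.117, 0.123]
wrist_force: [-8.4, -5.0, 3.6]
width: 0.0
```

Request:
jog_arm(
  increments=[255,1.5,0,0,0,255,1,0,0,0],
)

```text
clock: 5.05
position: [0.5915, 0.0454, 0.0758]
orientation: [-1.57, -0.116, 0.123]
wrist_force: [-8.5, -5.6, 4.0]
width: 0.0001
```

Request:
jog_arm(
  increments=[255,1.5,0,0,0,255,1.5,0,0,0],
)

```text
clock: 5.25
position: [0.5943, 0.0458, 0.0757]
orientation: [-1.57, -0.115, 0.124]
wrist_force: [-9.7, -7.0, 4.1]
width: -0.0
```

Request:
jog_arm(
  increments=[255,1.5,0,0,0,255,1.5,0,0,0],
)

```text
clock: 5.45
position: [0.597, 0.0459, 0.0756]
orientation: [-1.57, -0.115, 0.124]
wrist_force: [-10.7, -8.0, 4.7]
width: -0.0002
```

Request:
jog_arm(
  increments=[255,1.5,0,0,0,255,1.5,0,0,0],
)

```text
clock: 5.65
position: [0.5996, 0.0461, 0.0755]
orientation: [-1.571, -0.114, 0.124]
wrist_force: [-12.2, -8.9, 5.0]
width: -0.0001
```

Request:
jog_arm(
  increments=[255,1.5,0,0,0,255,1,0,0,0],
)

```text
clock: 5.85
position: [0.6016, 0.0463, 0.0754]
orientation: [-1.571, -0.113, 0.125]
wrist_force: [-14.1, -10.5, 5.4]
width: 0.0003
```

Request:
jog_arm(
  increments=[255,0.5,0,-1,0,255,0.5,0,-1,0],
)

```text
clock: 6.05
position: [0.6026, 0.0461, 0.0754]
orientation: [-1.568, -0.114, 0.126]
wrist_force: [-15.2, 1.1, 5.3]
width: 0.0003
```

Request:
jog_arm(
  increments=[255,1,0,-1,0,255,1,0,-0.5,0],
)

```text
clock: 6.25
position: [0.6044, 0.0459, 0.0754]
orientation: [-1.566, -0.114, 0.127]
wrist_force: [-16.3, 3.5, 6.9]
width: -0.0006
```

Request:
jog_arm(
  increments=[255,1,0,0,0,255,1,0,-0.2,0],
)

```text
clock: 6.45
position: [0.606, 0.046, 0.0753]
orientation: [-1.566, -0.114, 0.128]
wrist_force: [-18.4, 2.6, 7.5]
width: -0.0
```

Request:
jog_arm(
  increments=[255,1,0,0,0,255,1,0,-0.2,0],
)

```text
clock: 6.65
position: [0.6077, 0.046, 0.0753]
orientation: [-1.566, -0.113, 0.128]
wrist_force: [-19.7, 1.5, 9.8]
width: 0.0002
```

Request:
jog_arm(
  increments=[255,1,0,0,0,255,1,0,-0.2,0],
)

```text
clock: 6.85
position: [0.6095, 0.0461, 0.0753]
orientation: [-1.566, -0.113, 0.129]
wrist_force: [-19.6, 0.8, 8.8]
width: 0.0
```

Request:
jog_arm(
  increments=[255,0.5,-0.5,0,0,255,0.5,-0.5,0,0],
)

```text
clock: 7.05
position: [0.6107, 0.0462, 0.0756]
orientation: [-1.566, -0.113, 0.129]
wrist_force: [-14.0, 0.5, -2.0]
width: -0.0002
```

Request:
jog_arm(
  increments=[255,1,0,0,0,255,1,0,-0.1,0],
)

```text
clock: 7.25
position: [0.6164, 0.0462, 0.0764]
orientation: [-1.567, -0.118, 0.123]
wrist_force: [-0.2, 0.2, 0.1]
width: 0.0
```

Request:
jog_arm(
  increments=[255,1,0,0,0,255,1,0,-0.1,0],
)

```text
clock: 7.45
position: [0.6205, 0.0464, 0.0776]
orientation: [-1.567, -0.121, 0.119]
wrist_force: [-1.4, -0.1, 0.1]
width: -0.0002
```

The force has dropped to about zero, so it probably snapped. I back off and look.

Request:
jog_arm(
  increments=[255,-3,0,0,0,255,-7,0,0,0,255,-10,0,0,0,255,-10,0,0,0,255,0,0,0,0,255,0,0,0,0],
)

```text
clock: 8.05
position: [0.59, 0.0417, 0.0777]
orientation: [-1.568, -0.121, 0.12]
wrist_force: [0.4, -0.1, -0.7]
width: -0.0001
```

Run:
```python
from h import *
rep(); grab('scene','s2'); s,d=grab('top','t2')
o=d['frame'][180:310,220:430];cv2.imwrite('pics/crop2.png',cv2.resize(o,None,fx=3.8,fy=3.8,interpolation=cv2.INTER_CUBIC))
```

```text
t 8.05 pos [0.59   0.0417 0.0777] P [[-66.5  61.5]] F [ 0.38 -0.12 -0.72] w -0.0001 yawz 1.724 ydn [ 0.001 -0.    -1.   ]
```

View pics/crop2.png

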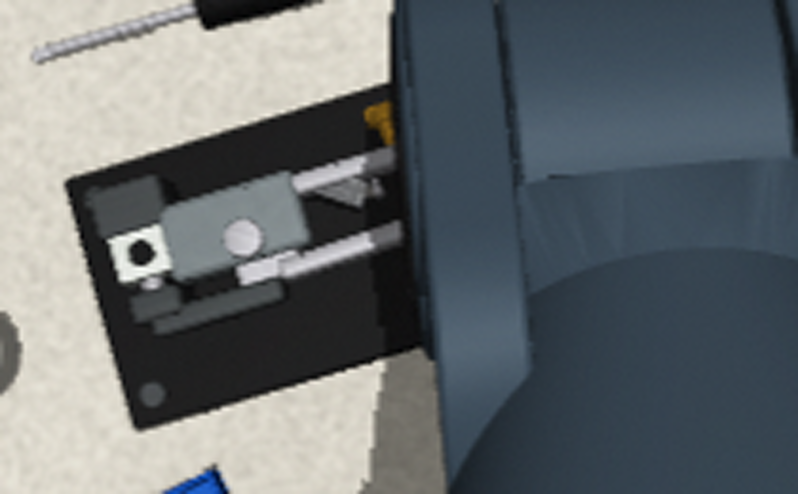

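View pics/s2.png

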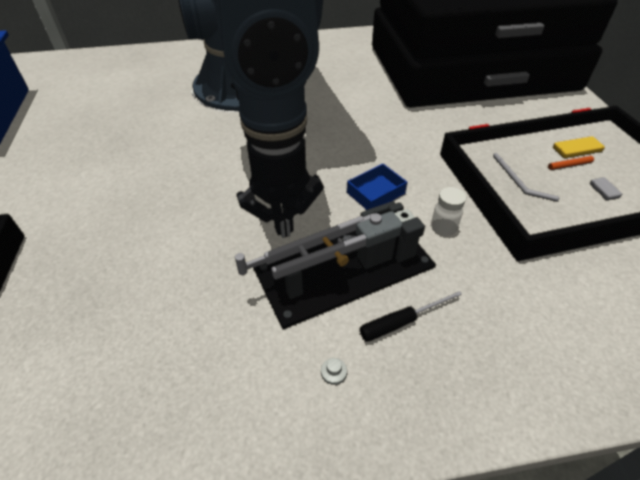

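The handle stayed locked: in the top crop the two handles run nearly parallel from (300,265) to (400,235), and the pin stub at (152,285) is shorter. I lift, wait hands-off and locate the post.

Request:
jog_arm(
  increments=[255,-5,-25,0,0,255,-5,-25,0,0,255,-10,-25,0,0,255,-15,-25,0,0,255,-15,0,0,0,255,0,0,0,0,255,0,0,0,0,255,0,0,0,0,255,0,0,0,0],
)

```text
clock: 9.05
position: [0.5411, 0.0343, 0.1767]
orientation: [-1.568, -0.12, 0.121]
wrist_force: [0.0, 0.7, -0.4]
width: -0.0001
```

Run:
```python
from h import *
rep(); s,ds=grab('scene','s3'); s,d=grab('wrist','w3'); grab('top','t3')
o=ds['frame'][200:320,200:360];cv2.imwrite('pics/crop3.png',cv2.resize(o,None,fx=5,fy=5,interpolation=cv2.INTER_CUBIC))
```

```text
t 9.05 pos [0.5411 0.0343 0.1767] P [[-60.4 110.5]] F [ 0.04  0.71 -0.45] w -0.0001 yawz 1.724 ydn [-0.001 -0.    -1.   ]
```

View pics/crop3.png

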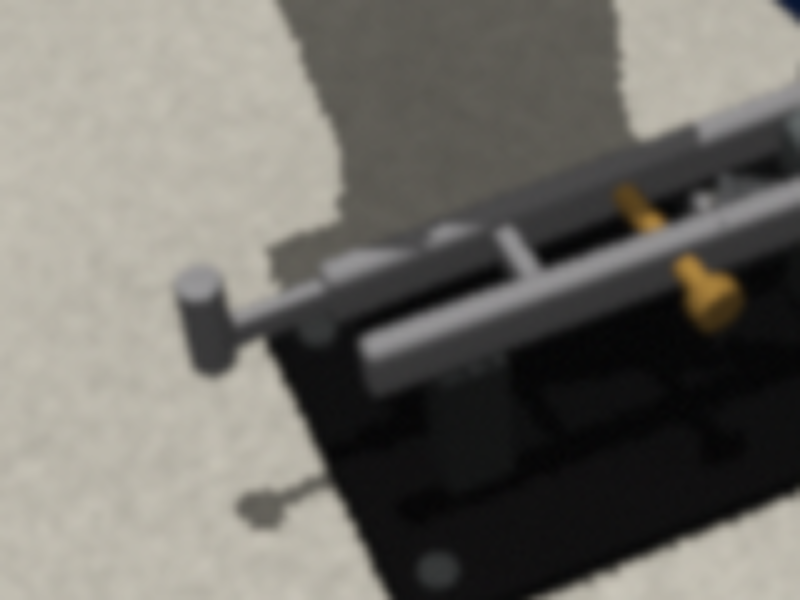

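View pics/w3.png

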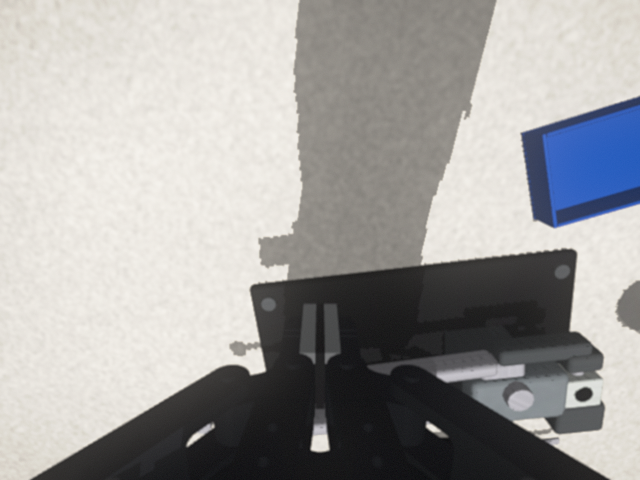

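View pics/t3.png

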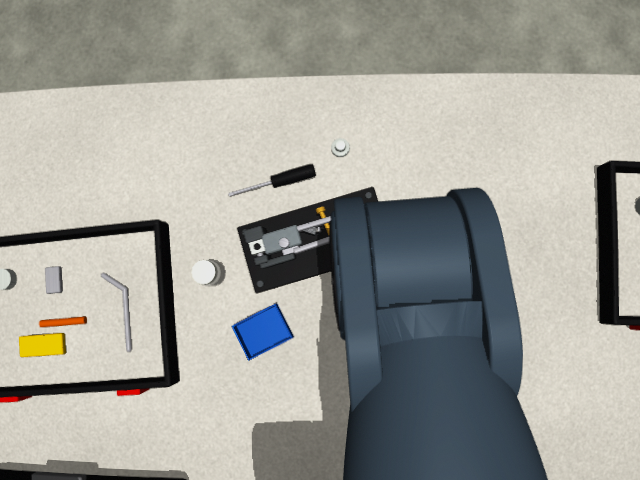

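Run:
```python
from h import *
d=load('s3')
cr=lambda a:[[200+u/5,200+v/5] for u,v in a]
print('post locked',toP(cast(d,cr([(200,280)]),.101))*1000, 'fixed tail top corners',toP(cast(d,cr([(362,350)]),.085))*1000)
d0=load('scene0');o=d0['frame'][200:320,200:360];cv2.imwrite('pics/crop0s.png',cv2.resize(o,None,fx=5,fy=5,interpolation=cv2.INTER_CUBIC))
Z=d['z_map'][252:262,235:246];print(Z.round(3)[::3,::3])
```

```text
post locked [[-150.14604935   10.98247506]] fixed tail top corners [[-115.62639944  -18.7932473 ]]
[[0.745 0.744 0.743 0.744]
 [0.606 0.607 0.606 0.609]
 [0.605 0.604 0.602 0.609]
 [0.731 0.606 0.605 0.61 ]]
```

View pics/crop0s.png

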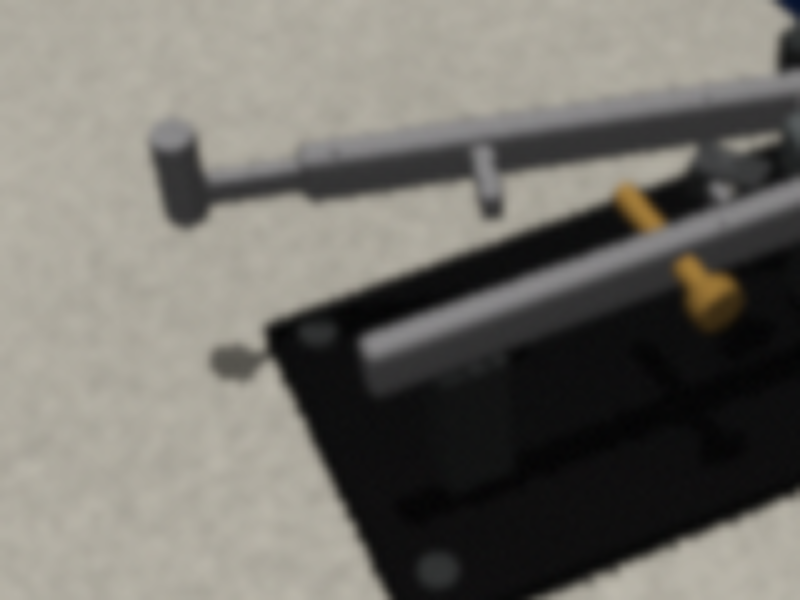

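Run:
```python
from h import *
d=load('scene0')
print('post0 scene',toP(cast(d,[[200+174/5,200+133/5]],.101))*1000)
w=toW([[-.151,-.026]])[0];print(w,rel([*w,.175]),rel([*w,.084]),toP(manip.state()['position']))
```

```text
post0 scene [[-138.86301379   67.89010364]]
[ 0.69714944 -0.01581652] [146.8   1.8 -73.3] [146.9  92.8 -73.3] [[-0.06040326  0.11076571]]
```

Both cameras agree on the post (open: (-137.5,69) against (-139,68) mm). Locked it stands at (-150,11). I fly over to its -y side and put the shut fingers down.

Request:
jog_arm(
  increments=[255,15,0,-15,0,255,22,0,-15,0,255,22,0,-15,0,255,22,0,-14,0,255,22,0,-14,0,255,22,0,0,0,255,22,0,0,0,255,0,0,0,0,255,0,0,0,0],
)

```text
clock: 10.1
position: [0.6969, -0.0155, 0.1764]
orientation: [-1.567, -0.119, 0.122]
wrist_force: [-0.8, 0.2, -1.2]
width: 0.0001
```

Run:
```python
from h import *
rep();w=toW([[-.151,-.026]])[0];print(rel([*w,.084]))
s,d=grab('wrist','w4')
```

```text
t 10.1 pos [ 0.6969 -0.0155  0.1764] P [[-150.7  -25.9]] F [-0.75  0.23 -1.17] w 0.0001 yawz 1.724 ydn [-0.001 -0.    -1.   ]
[ 0.3 92.4 -0.3]
```

View pics/w4.png

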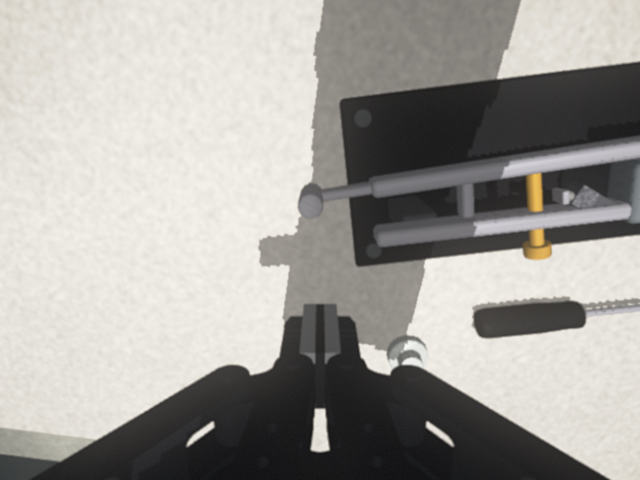

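The post is at (311,203), straight ahead of the shut fingers at (320,310). I descend and close in.

Request:
jog_arm(
  increments=[255,0,25,0,0,255,0,25,0,0,255,0,25,0,0,255,0,17,0,0,255,0,0,0,0,255,-5,0,0,0,255,-5,0,0,0],
)

```text
clock: 10.85
position: [0.6873, -0.0172, 0.0868]
orientation: [-1.568, -0.122, 0.119]
wrist_force: [0.4, 0.0, -0.5]
width: 0.0001
```

Request:
jog_arm(
  increments=[255,-3,0,0,0,255,-2,0,0,0],
)

```text
clock: 11.05
position: [0.6822, -0.018, 0.0864]
orientation: [-1.568, -0.121, 0.119]
wrist_force: [0.7, 0.3, 0.2]
width: 0.0004
```

Request:
jog_arm(
  increments=[255,-2,0,0,0,255,-2,0,0,0],
)

```text
clock: 11.25
position: [0.6783, -0.0185, 0.0856]
orientation: [-1.568, -0.121, 0.12]
wrist_force: [0.6, -1.0, -0.3]
width: 0.0004
```

Request:
jog_arm(
  increments=[255,-2,0,0,0,255,-2,0,0,0],
)

```text
clock: 11.45
position: [0.6749, -0.0193, 0.0856]
orientation: [-1.568, -0.121, 0.119]
wrist_force: [3.2, -1.9, 0.3]
width: -0.0
```

Request:
jog_arm(
  increments=[255,-2,0,0,0,255,-2,0,0,0],
)

```text
clock: 11.65
position: [0.6708, -0.0199, 0.0855]
orientation: [-1.568, -0.121, 0.119]
wrist_force: [4.0, -1.5, 0.6]
width: 0.0002
```

Request:
jog_arm(
  increments=[255,-2,0,0,0,255,-2,0,0,0],
)

```text
clock: 11.85
position: [0.6666, -0.0204, 0.0854]
orientation: [-1.568, -0.121, 0.12]
wrist_force: [3.4, -1.2, 0.6]
width: 0.0002
```

Request:
jog_arm(
  increments=[255,-2,0,0,0,255,-2,0,0,0],
)

```text
clock: 12.05
position: [0.6624, -0.0209, 0.0854]
orientation: [-1.568, -0.12, 0.12]
wrist_force: [3.5, -2.7, 1.6]
width: 0.0001
```

Request:
jog_arm(
  increments=[255,-2,0,0,0,255,-2,0,0,0],
)

```text
clock: 12.25
position: [0.6582, -0.0214, 0.0852]
orientation: [-1.567, -0.12, 0.121]
wrist_force: [3.6, -1.1, 0.9]
width: 0.0001
```

Request:
jog_arm(
  increments=[255,-2,0,0,0,255,-2,0,0,0],
)

```text
clock: 12.45
position: [0.6535, -0.0219, 0.0849]
orientation: [-1.567, -0.119, 0.122]
wrist_force: [-0.2, -1.1, 0.2]
width: -0.0002
```

Request:
jog_arm(
  increments=[255,-2,0,0,0,255,-2,0,0,0],
)

```text
clock: 12.65
position: [0.6499, -0.0227, 0.085]
orientation: [-1.567, -0.119, 0.121]
wrist_force: [-0.5, -0.2, 0.1]
width: 0.0001
```

Request:
jog_arm(
  increments=[255,-2,0,0,0,255,-2,0,0,0],
)

```text
clock: 12.85
position: [0.6464, -0.0233, 0.0852]
orientation: [-1.567, -0.12, 0.121]
wrist_force: [-0.1, -1.4, -0.4]
width: -0.0
```

The force has vanished, so it sprang open. I back off, lift and check.

Request:
jog_arm(
  increments=[255,5,0,0,0,255,10,0,0,0,255,8,0,0,0,255,0,-25,0,0,255,0,-25,0,0,255,0,-25,0,0,255,0,-25,0,0,255,0,-25,0,0,255,0,0,0,0],
)

```text
clock: 13.75
position: [0.6717, -0.0197, 0.2141]
orientation: [-1.568, -0.125, 0.116]
wrist_force: [-0.4, 0.2, -0.2]
width: 0.0002
```

Request:
jog_arm(
  increments=[255,0,0,-35,0,255,0,0,-40,0,255,0,0,-40,0,255,0,0,-40,0,255,0,0,-40,0,255,0,0,0,0,255,0,0,0,0],
)

```text
clock: 14.45
position: [0.6993, -0.2134, 0.209]
orientation: [-1.567, -0.118, 0.12]
wrist_force: [-0.4, 0.0, 0.5]
width: -0.0002
```

Run:
```python
from h import *
rep();grab('scene','s5'); s,d=grab('top','t5')
o=d['frame'][180:310,220:430];cv2.imwrite('pics/crop5.png',cv2.resize(o,None,fx=3.8,fy=3.8,interpolation=cv2.INTER_CUBIC))
```

```text
t 14.45 pos [ 0.6993 -0.2134  0.209 ] P [[-341.8   25.7]] F [-0.35  0.02  0.45] w -0.0002 yawz 1.722 ydn [-0.001  0.001 -1.   ]
```

View pics/crop5.png

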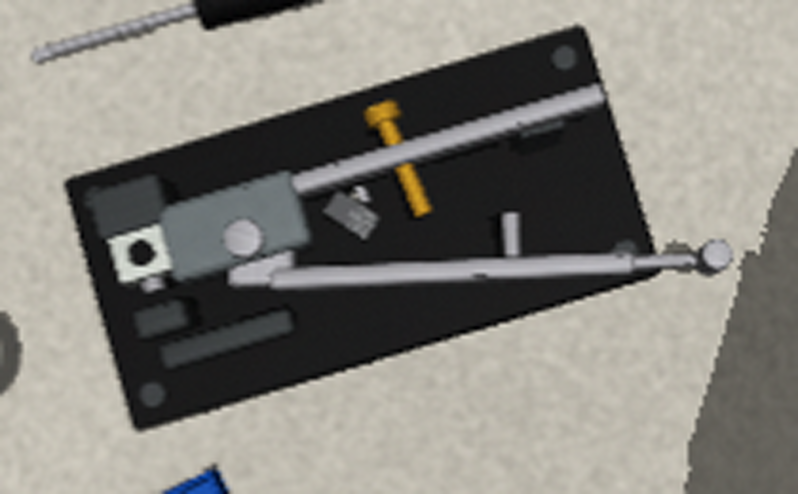

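View pics/s5.png

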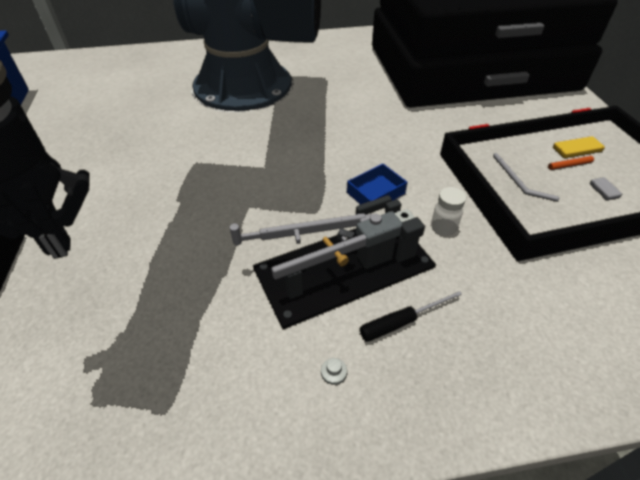

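The handle and post are back at their starting pixels: post at (714,255) in the crop, as before. The pin stub stays short at (152,284), and the bystanders look unmoved. I hand the job in.

Run:
```python
from h import *
a,b=load('top0')['frame'].astype(int),load('t5')['frame'].astype(int)
D=abs(a-b).max(2)[130:370,180:430]
for n,(r,c) in dict(jar=(slice(255,290),slice(188,222)),driver=(slice(160,200),slice(225,320)),tray=(slice(300,362),slice(228,298)),hub=(slice(135,162),slice(328,352))).items(): print(n,(abs(a-b).max(2)[r,c]>40).sum())
rep(); print(manip.sign_off())
```

```text
jar 0
driver 0
tray 0
hub 0
t 14.55 pos [ 0.6993 -0.2116  0.2097] P [[-340.    25.2]] F [-0.62  0.69  0.49] w 0.0002 yawz 1.725 ydn [-0.001  0.    -1.   ]
the job is handed in; nothing more can be done
None
```

The job is handed in: I locked the pliers, left them standing locked on their own, then released them, and they are open again. It took about 14.6 s of the 64 s allowed. No verdict was reported.

- **Squeeze:** I pushed the moving handle with shut fingers. The highest wrist force read was about 22 N, against the 28 N limit, with readings taken about every 0.2 s. Part of that was friction, which I eased off. The handle snapped over centre.
- **Locked check:** With the hand off for over 3 s, the pictures showed the handles nearly parallel and the pin pushed in.
- **Release:** I pulled the lever post outwards from its -y side. It took about 4–5 N over roughly 20 mm, then the handles sprang open.
- **Last checks:** The handle and post are back at their starting pixels and the pin still looks pressed in. There is no change in the picture at the jar, driver, tray or spare hub, and the arm is clear with wrist force near zero.

**Not measured or in disagreement:**
- I judged the pin depth only by eye from the pictures.
- One early wrist-camera reading of the post was about 16 mm off the other two cameras. I took it as a badly picked pixel and did not use it.

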